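# Check the plate gap of a gel casting stand with a taper gauge

## Robot

A 6-joint arm with a two-finger parallel gripper is mounted at the origin on a cart in front of the work surface, level with it; the furniture and walls round the work are solid. World frame = base frame: x ahead of the robot, y to its left, z up, the work surface at z = 0. Lengths are in mm, angles in rad, forces in N, time in s.
With the tool pointing down it reaches from about 350 to 775 mm from the base axis. Payload 7.3 kg.
Tool frame: the origin (TCP) lies midway between the tips of the shut fingers; the grasp point (between the pads) lies 19 mm behind it; z points along the fingers, y is the line along which they close (so a half turn about z gives the same grasp; the last joint's range is limited). The gripper opens to 92 mm and grips with 3 to 60 N. Pads are 19 mm wide; open, the fingers measure 130 mm over their backs; the gripper's body (75 mm by 190 mm) begins 47 mm behind the grasp point.
Start: joints at [-1.325, 0.342, 1.524, -0, 1.275, -0.146], TCP at [200.497, -485.231, 190.341] pointing down, gripper open.
Joint ranges: [-2.53, 2.53], [-0.77, 2.02], [0.04, 2.7], [-1, 4.14], [0.28, 2.66], [-3.11, 3.11]. Speed limits (rad/s): [2.57, 2.57, 3.14, 3.14, 3.14, 3.14].

## Interface

Orientations are given as [roll, pitch, yaw] about the fixed x, y, z axes, in that order (R = Rz(yaw) Ry(pitch) Rx(roll)).
In Python, from plant import bot gives the robot as it stands. The module is installed in compiled form; this text tells all that it offers.
- The arm moves only by the shell command python3 -m crank 'ROWS' [OPENING]. ROWS is JSON, a list of rows, each a list of 6 numbers: the shift along the tool's x, y, z in m, then the turn, a rotation vector about the tool's x, y, z in rad. In form: [[dx, dy, dz, wx, wy, wz], ...]. A call has 1 to 5 rows; each row shifts and turns the commanded pose from where the row before left it, along the tool's axes as they then stand; what a row does not reach is not made up. A row lasts 1/8 s, in which the tool goes at most 62.5 mm and 10.7 degrees, less where a joint would pass 70% of its speed; a pose out of reach is approached as far as the arm can. A call is refused whole if a number of a shift passes 0.0625 or a number of a turn 0.188, either way. A call with a gripper value outside its range is refused whole. OPENING is the opening in per cent of the stroke, from 0 (shut) to 100 (fully open), set as the call begins (- or left out, the last holds). The fingers move at their own pace and stop on an object; the grip force is fixed at half the most. Time passes only in rows, so rows that do not move let the fingers close. It gives the time, the measured TCP pose, the force, the opening and the grip force at its end, in the units of the state.
- bot.get_obs(): the state, without advancing time (a new reading comes with each control period).
- bot.capture(name): name is "scene" or "side" or "wrist"; returns a dict with "color" (400x640x3 uint8, blue, green, red), "fov_y" (degrees; the focal length in pixels is half the picture's height over the tangent of half this angle, whatever the lens; pixels are square), "cx", "cy" (the principal point, pixels), "k1" (the pictures are not rectified: a ray, as slopes to the right and down, at radius r is drawn at 1 + k1 r^2 times it, then the intrinsics apply), "extrinsics" (4x4, takes a point from world to camera coordinates); the wrist camera has in their place "tool_from_camera" (4x4, takes a point from camera to tool coordinates, whose origin is the TCP and whose axes are the flange's). Camera axes: x right, y up, looking along -z (the intrinsics and any distortion apply to the point x, -y, -z); pixel columns grow to the right and rows downward; lengths in mm; the calibration is good to about 2 mm. A picture is of the moment at which its call begins: read the wrist's pose just before it. There is no depth.
- bot.close_job(): hands the job in; it is judged then, once.
The state is a dict: "time": time; "joint_positions": joint angles; "dq": joint speeds; "tau": joint torques, N m; "tool_pos": TCP position; "tcp_rot": TCP orientation; "contact_force": force on the tool from outside, world axes, zero at the start; "moment": the same for the moment, N m; "grip_width": finger opening in mm; "finger_force": force on a finger pad.
Only numpy, scipy, OpenCV 4.12 (cv2) and the standard library are available. Lean on these libraries where they do the work, as an engineer would, in place of code of your own. Each camera call takes 0.05 s, during which the arm holds its last target. There are 200 camera calls.

## Task

Squeeze the sprung clamp off its rail and clip it over the top edges of both plates of the gel casting stand, at the plain end away from the flared mouth, so that it pulls the plates together, and let it go. Then take the taper gauge out of its block, slide its thin blade straight down through the flared mouth between the two plates until it drags snugly on both, without forcing it deeper, and stop there: the program finishes while still holding the gauge upright at that depth. Leave the timer, dish, bottle and cup where they are.

Things in the scene. Friction and masses are not known exactly. Their poses are not given: they have to be found in the camera images.
- stand: gel casting stand, fixed: grey base 100 x 220 x 16 mm with two upright white plates face to face, each 6 mm thick, 180 mm long, top edges 100 mm above the worktop. Origin: underside centre of the base, below the middle of the closed gap. Own x points square from the front plate to the back plate, y along the plates, z up. Mouth at the -y end, plain end at +y
- back_plate: the plate on the stand's +x side, fixed to the stand; inner face at stand x = +1.75 mm, outer face at +7.75 mm. Same origin and axes as the stand. (A wall cabinet hangs over the back of the worktop beyond x = 0.65, its underside 0.46 up: keep elbow and wrist clear of it when crossing from side to side)
- front_plate (a joint): how far (m) the front plate stands off its stop, 0 to 0.004; it slides square to the plates (toward stand -x). A light spring (about 1 to 1.6 N) holds it out at 0.004, where the gap is 7.5 mm; the clamp pulls it to about 0, gap 3.5 mm (both plates together then 15.5 mm thick)
- front_edge (a point): middle of the top edge of the front plate, at half its thickness; moves with the plate
- mouth (a point): centre of the flared mouth, at the height of the plates' top edges (100 mm up), midway between the plates when closed. From here two lips, 44 mm long (along y), one on each plate, lean out and rise 12 mm above the edges; they are about 17 mm apart at their tops with the plates closed. Axes as the stand's
- plain_edge (a point): middle of the plain end, at the height of the plates' top edges (100 mm up), midway between the closed plates; 100 mm from the mouth along y. A good place for the clamp, which may sit up to 40 mm nearer the mouth or 25 mm farther. Axes as the stand's
- rail: grey foot 76 x 90 x 12 mm with an upright steel strip 13.5 mm thick (own x), 60 mm long (y), top edge 100 mm above the worktop, on which the clamp is parked. Origin: underside centre
- clamp: sprung clothes-peg clamp, 75 g, jaws down, handles up, 24 mm wide (own y), squeezed along its own x. Origin on the pivot. Jaw pads lie 26 to 40 mm below the pivot; pushed fully down on an edge, the clamp rests with its pivot 12 mm above that edge. This frame belongs to one of the two arms and leans by up to 0.3 rad as the clamp opens
- clamp_pivot (a point): pivot of the clamp, axis along own y, 112 mm above the worktop at the start. Flat handles rise to 42 mm above it: 28 mm above the pivot they measure 37 mm over their outsides (along own x) when parked, 24 mm and parallel when squeezed fully to the stop. About 15 N squeezes it fully; 30 to 60 N of grip is fine
- clamp_jaw (a joint): angle of the clamp (rad): 0 as parked, gap between pads 13.5 mm, grows to 0.5 as the handles are squeezed (pads about 30 mm apart); springs shut with about 9 to 12 N at the pads; about 0.05 to 0.07 when clipped on the closed plates
- gauge_block: grey block 56 x 70 x 80 mm high with a slot 10 x 22 mm through its top, in which the gauge stands. Origin: underside centre
- gauge: steel taper gauge, 70 g: blade 16 mm wide (own y), 2 mm thick (own x) at the tip, growing evenly to 7 mm at 60 mm from the tip; shoulder 18 x 34 x 6 mm, underside 70 mm from the tip, then the grip. Origin at the tip, z up the blade. It touches both closed plates when the tip is about 18 mm below their top edges and wedges harder with depth, lifting the front plate off its stop
- gauge_grip (a point): centre of the gauge's grip, a flat block 12 mm (own x) x 30 mm (y) x 54 mm high, 102 mm above the tip; 112 mm above the worktop at the start. Axes as the gauge's: pinch it across x. An off-centre blade drags on one plate first; properly snug on both takes about 8 to 15 N of downward push
- gauge_tip (a point): middle of the blade's tip end. Axes as the gauge's
- timer: a flat bench timer, 68 x 62 x 18 mm, a bystander. Origin: underside centre
- dish: a white shallow weighing dish, 63 x 111 x 13 mm, a bystander. Origin: underside centre
- reagent: a round reagent bottle with a screw cap, 42 across x 91 mm, a bystander. Origin: underside centre
- cup: a round lidded specimen cup, 62 across x 70 mm, a bystander. Origin: underside centre
Not all that is in view belongs to the job. Leave any red look-alike of the stand alone.

How it is judged (in metres and radians):
On the way, in this order (a step that is already met when the one before it is completed fails the run):
1. the clamp is clipped over both plates at the plain end, pulls them together and has been let go (contact force between clamp and back_plate above 1.5 N and contact force between clamp and front_plate above 1.5 N and z of clamp_pivot in the frame of stand between 0.1 and 0.13 m and y of clamp_pivot in the frame of stand above 0 m and angle between clamp_pivot's own z axis and vertical below 0.35 rad and contact force between the fingers and clamp below 0.2 N and value of joint front_plate below 0.0012 m), for 0.2 s.
2. the blade drags on both plates, held in the fingers (contact force between gauge and back_plate above 0.4 N and contact force between gauge and front_plate above 0.4 N and z of gauge_tip in the frame of stand between 0.063 and 0.088 m and y of gauge_tip in the frame of stand between -0.072 and -0.028 m and angle between gauge_tip's own z axis and vertical below 0.14 rad and value of joint front_plate below 0.0012 m and contact force between the fingers and gauge above 3 N), for 0.2 s.
At the end, for the whole second after the job is handed in: Fingers hold the gauge (3 N+) still and upright (0.14 rad), tip 12-37 mm below the plates' top edges in the mouth, pressing both plates (0.4 N+ each), front plate under 1.2 mm off its stop; clamp released, upright (0.35 rad), gripping both plates at the plain end, pivot 0-30 mm above their edges (all of step 2 and contact force between clamp and back_plate above 1.5 N and contact force between clamp and front_plate above 1.5 N and z of clamp_pivot in the frame of stand between 0.1 and 0.13 m and y of clamp_pivot in the frame of stand above 0 m and angle between clamp_pivot's own z axis and vertical below 0.35 rad and contact force between the fingers and clamp below 0.2 N and linear speed of gauge below 0.01 m/s); the arm keeps its last pose, push and grip.
It fails at once if the blade is forced: over 35 N on a plate (contact force between gauge and back_plate above 35 N or contact force between gauge and front_plate above 35 N).
It fails at once if the timer is pushed away (over 3 cm) or tipped (distance of timer from where it was at the start of the episode above 0.03 m or angle between timer's own z axis and vertical above 0.5 rad).
It fails at once if the dish is pushed away (over 3 cm) or tipped (distance of dish from where it was at the start of the episode above 0.03 m or angle between dish's own z axis and vertical above 0.5 rad).
It fails at once if the reagent is pushed away (over 3 cm) or tipped (distance of reagent from where it was at the start of the episode above 0.03 m or angle between reagent's own z axis and vertical above 0.5 rad).
It fails at once if the cup is pushed away (over 3 cm) or tipped (distance of cup from where it was at the start of the episode above 0.03 m or angle between cup's own z axis and vertical above 0.5 rad).
It also fails if it takes over 53 s, if anything falls off the work surface, if the arm or the gripper's body presses on something with over 40 N, if the wrist force passes 120 N, or if a joint passes its speed limit or range.

## Working session

There is one attempt and no reset: what is moved stays moved. The work goes in short steps, Python scripts to look and compute and a shell command to move; the robot and the scene stay as the last step left them, time stands still between calls to the robot, and variables do not carry over. Pictures are saved under pics/ and viewed, at most 10 in all, crops included, and the job is handed in when it is done.

```bash
mkdir -p pics; cat > h.py <<'E'
import numpy as np,cv2
from plant import bot
from scipy.spatial.transform import Rotation as R
def cap(n,f):
    o=bot.get_obs();c=bot.capture(n);cv2.imwrite('pics/'+f+'.png',c['color'])
    H=400;fl=H/2/np.tan(np.radians(c['fov_y'])/2)
    if n=='wrist':
        T=np.eye(4);T[:3,:3]=R.from_euler('xyz',o['tcp_rot']).as_matrix();T[:3,3]=o['tool_pos']
        W=T@np.array(c['tool_from_camera'])
    else: W=np.linalg.inv(np.array(c['extrinsics']))
    np.savez('pics/'+f+'.npz',W=W,fl=fl,cx=c['cx'],cy=c['cy'],k1=c['k1']);return c
def ray(f,u,v):
    d=np.load('pics/'+f+'.npz')
    K=np.array([[d['fl'],0,d['cx']],[0,d['fl'],d['cy']],[0,0,1.]])
    p=cv2.undistortPoints(np.array([[[u,v]]],float),K,np.array([float(d['k1']),0,0,0]))[0,0]
    r=d['W'][:3,:3]@np.array([p[0],-p[1],-1.]);return d['W'][:3,3],r
def atz(f,u,v,z):
    o,r=ray(f,u,v);return (o+r*(z-o[2])/r[2]).round(1)
def proj(f,P):
    d=np.load('pics/'+f+'.npz');q=np.linalg.inv(d['W'])@np.append(P,1.)
    x,y=q[0]/-q[2],-q[1]/-q[2];s=1+d['k1']*(x*x+y*y)
    return (float(d['cx']+d['fl']*x*s),float(d['cy']+d['fl']*y*s))
def tri(a,b):
    (o1,r1),(o2,r2)=ray(*a),ray(*b);r1=r1/np.linalg.norm(r1);r2=r2/np.linalg.norm(r2)
    t=np.linalg.lstsq(np.stack([r1,-r2],1),o2-o1,rcond=None)[0]
    p,q=o1+r1*t[0],o2+r2*t[1];return ((p+q)/2).round(1),np.linalg.norm(p-q).round(1)
E
python3 - <<'E'
from h import *
o=bot.get_obs();print({k:np.round(v,3) for k,v in o.items()})
for n in('scene','side','wrist'):
    c=cap(n,n+'0');print(n,c['fov_y'],c['k1'],c['cx'],c['cy'])
    if n!='wrist':print(np.load('pics/'+n+'0.npz')['W'].round(2))
    else:print(np.array(c['tool_from_camera']).round(2))
E
```

```text
{'time': np.float64(0.0), 'joint_positions': array([-1.325,  0.343,  1.525, -0.   ,  1.275, -0.146]), 'dq': array([-0.001,  0.001, -0.   ,  0.001, -0.   ,  0.001]), 'tau': array([ -0.   , -43.124, -24.422,   0.072,   0.056,  -0.   ]), 'tool_pos': array([ 200.376, -484.755,  189.638]), 'tcp_rot': array([-3.14 , -0.   ,  0.392]), 'contact_force': array([-0.518, -0.412, -0.066]), 'moment': array([ 0.035,  0.049, -0.021]), 'finger_force': np.float64(0.0), 'grip_width': np.float64(92.04)}
scene 48.23929286212108 -0.023706166109707747 327.3019003702656 200.89548324888295
[[ 9.0000e-01  2.2000e-01 -3.7000e-01  3.6510e+01]
 [-4.3000e-01  4.6000e-01 -7.8000e-01 -8.9591e+02]
 [-0.0000e+00  8.6000e-01  5.1000e-01  7.1523e+02]
 [ 0.0000e+00  0.0000e+00  0.0000e+00  1.0000e+00]]
side 53.59816054814027 -0.051530681366108166 321.1370567980772 203.11743085104982
[[ 9.5000e-01  1.4000e-01 -2.9000e-01  1.6284e+02]
 [-3.2000e-01  4.3000e-01 -8.4000e-01 -8.1689e+02]
 [ 1.0000e-02  8.9000e-01  4.6000e-01  5.6176e+02]
 [ 0.0000e+00  0.0000e+00  0.0000e+00  1.0000e+00]]
wrist 62.68035743638492 0.008921671126181542 313.19346001878046 199.51549760206274
[[  -0.      0.95    0.31   83.86]
 [   1.      0.     -0.     -0.34]
 [  -0.      0.31   -0.95 -194.09]
 [   0.      0.      0.      1.  ]]
```

View pics/scene0.png

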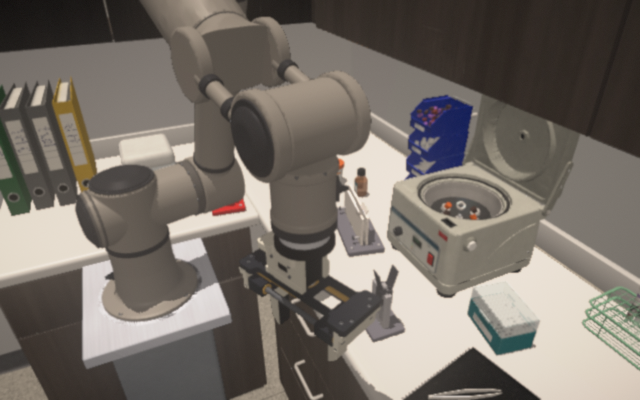

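View pics/side0.png

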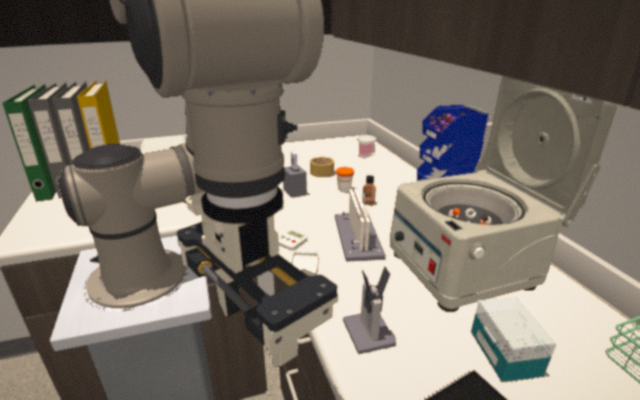

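The side view shows the clamp on its rail at (374,290), the white-plated stand at (358,235), the gauge and block at (295,178), the timer at (292,238), the cup at (345,178) and the bottle at (369,190). In the scene view there is a red item at (228,208), which I take to be the look-alike and will leave alone. The clamp and stand candidates are unique, so one enlarged crop should confirm them.

```bash
python3 - <<'E'
from h import *
im=cv2.imread('pics/side0.png')
cv2.imwrite('pics/crop1.png',cv2.resize(im[150:350,265:415],None,fx=4,fy=3,interpolation=cv2.INTER_CUBIC))
for n,u,v,z in[('rail',370,333,12),('clamp',373,293,112),('stand',358,235,16),('gauge',293,180,60),('timer',292,238,18),('cup',345,178,60),('bottle',369,190,45)]:print(n,atz('side0',u,v,z))
E
```

```text
rail [ 428.3 -333.9   12. ]
clamp [ 424.7 -338.3  112. ]
stand [543.5 -13.1  16. ]
gauge [450.3 286.6  60. ]
timer [374.9  23.6  18. ]
cup [611.5 251.   60. ]
bottle [660.6 174.6  45. ]
```

View pics/crop1.png

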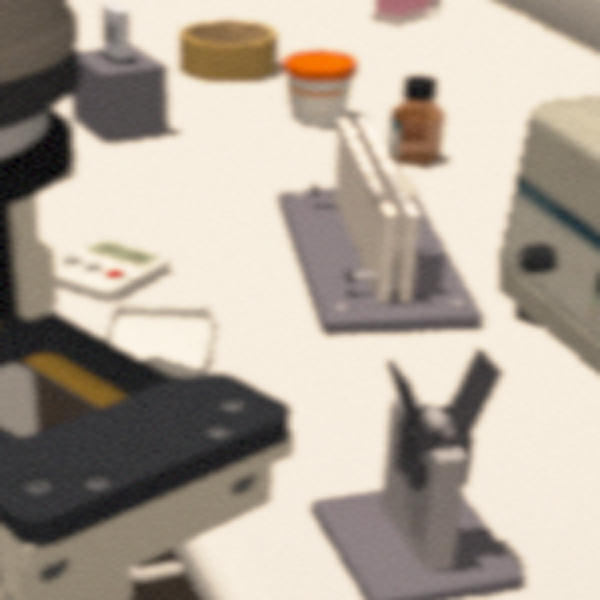

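The crop confirms the clamp, with its V handles spread left to right in the picture. The stand's white plates run away from the camera, but the mouth end is not clear, so I need a closer look. Next I'll work out the directions and move the wrist over the clamp.

```bash
python3 - <<'E'
from h import *
f=lambda x,y,z:atz('side0',265+x/4,150+y/3,z)
for n,a,b,z in[('railx',(355,600),(522,580),12),('raily',(355,600),(315,510),12),('standx',(328,330),(478,325),16),('standy',(328,330),(282,195),16),('standy2',(478,325),(405,165),16),('plateF',(388,207),(342,120),100)]:
    p,q=f(*a,z),f(*b,z);d=q-p;print(n,p,q,np.linalg.norm(d).round(1),np.degrees(np.arctan2(d[1],d[0])).round(1))
o=bot.get_obs();M=R.from_euler('xyz',o['tcp_rot']).as_matrix()
print(M.T@(np.array([425,-338,200])-o['tool_pos']))
E
```

```text
railx [ 383.6 -361.8   12. ] [ 461.4 -371.9   12. ] 78.5 -7.4
raily [ 383.6 -361.8   12. ] [ 394.5 -286.5   12. ] 76.1 81.8
standx [ 473.7 -108.2   16. ] [ 561.2 -130.2   16. ] 90.2 -14.1
standy [ 473.7 -108.2   16. ] [525.8 106.9  16. ] 221.3 76.4
standy2 [ 561.2 -130.2   16. ] [635.7 136.4  16. ] 276.8 74.4
plateF [522.9 -73.4 100. ] [559.2  84.7 100. ] 162.2 77.1
[263.67195614 -50.03406573 -10.08598399]
```

```bash
python3 -m crank '[[0.05,-0.01,-0.005,0,0,0],[0.055,-0.01,-0.005,0,0,0],[0.055,-0.01,-0.005,0,0,0],[0.055,-0.01,-0.005,0,0,0],[0.05,-0.01,0,0,0,0]]' 100; python3 -m crank '[[0,0,0,0,0,-0.18],[0,0,0,0,0,-0.18],[0,0,0,0,0,-0.18],[0,0,0,0,0,-0.18],[0,0,0,0,0,-0.18]]'; python3 -m crank '[[0,0,0,0,0,-0.14],[0,0,0,0,0,0],[0,0,0,0,0,0]]'
python3 - <<'E'
from h import *
cap('wrist','w1');cap('side','s1');print(bot.get_obs()['joint_positions'].round(2))
E
```

```text
time: 0.78
tool_pos: [427.9, -336.6, 210.6]
tcp_rot: [3.141, -0.0, 0.392]
contact_force: [0.8, -1.3, -0.0]
grip_width: 91.7
finger_force: 0.0
time: 1.4
tool_pos: [426.2, -337.7, 210.0]
tcp_rot: [-3.141, -0.0, 1.298]
contact_force: [-1.0, 0.2, -0.2]
grip_width: 92.0
finger_force: 0.0
time: 1.78
tool_pos: [426.3, -337.8, 210.2]
tcp_rot: [-3.141, -0.0, 1.429]
contact_force: [-0.5, -0.4, -0.5]
grip_width: 91.3
finger_force: 0.0
[-0.81  0.36  1.44 -0.    1.34 -0.67]
```

View pics/w1.png

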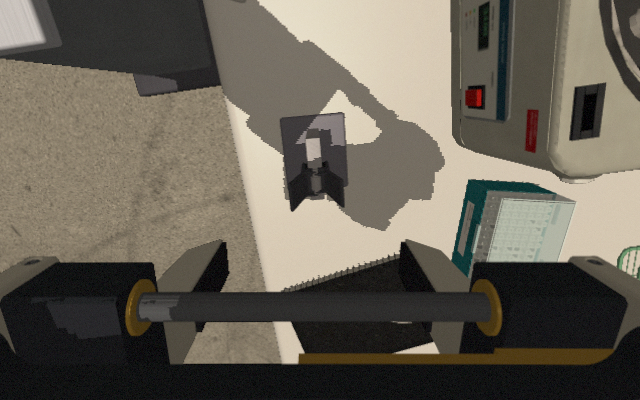

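The wrist view shows the rail foot with corners near (282,118) and (346,113), and the strip top near (313,148). The clamp is at about (317,180), with handle tips at (293,209) and (341,206). I'll enlarge that and compute.

```bash
python3 - <<'E'
from h import *
im=cv2.imread('pics/w1.png')
cv2.imwrite('pics/crop2.png',cv2.resize(im[105:225,265:365],None,fx=5,fy=5,interpolation=cv2.INTER_CUBIC))
o=bot.get_obs();print('tcp proj',proj('w1',o['tool_pos']))
for n,u,v,z in[('piv',317,180,112),('tipL',293,209,154),('tipR',341,206,154),('strip',313,148,100),('c1',282,118,12),('c2',346,113,12)]:print(n,atz('w1',u,v,z))
E
```

```text
tcp proj (313.52953980427264, 230.92189747781703)
piv [ 430.6 -330.2  112. ]
tipL [ 409.1 -340.6  154. ]
tipR [ 447.9 -343.5  154. ]
strip [ 430.9 -302.5  100. ]
c1 [ 398.  -276.8   12. ]
c2 [ 472.3 -281.7   12. ]
```

View pics/crop2.png

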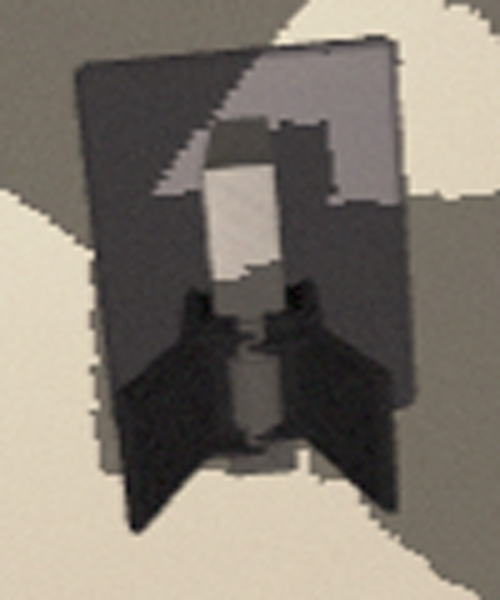

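The crop shows the handle top edges clearly: left (122,390)–(135,530), right (388,375)–(395,510). The foot corners are (78,65), (395,40) and (412,405).

```bash
python3 - <<'E'
from h import *
f=lambda x,y,z:atz('w1',265+x/5,105+y/5,z)
c=[f(122,390,153),f(135,530,153),f(388,375,153),f(395,510,153)]
for p in c:print(p)
m=np.mean(c,0);print('handles centre',m)
a=lambda d:np.degrees(np.arctan2(d[1],d[0])).round(1)
print('x',a(c[2]-c[0]),a(c[3]-c[1]),'y',a(c[0]-c[1]),a(c[2]-c[3]))
p,q,r=f(78,65,12),f(395,40,12),f(412,405,12);print('foot',p,q,r,(p+r)/2,a(q-p),a(q-r),np.linalg.norm(q-p),np.linalg.norm(q-r))
print('strip',f(205,168,100),f(275,163,100),f(285,270,100))
o=bot.get_obs();M=R.from_euler('xyz',o['tcp_rot']).as_matrix()
print(M.T@(m-o['tool_pos']))
E
```

```text
[ 409.7 -318.9  153. ]
[ 407.9 -342.5  153. ]
[ 451.7 -322.5  153. ]
[ 450.2 -345.   153. ]
handles centre [ 429.875 -332.225  153.   ]
x -4.9 -3.4 y 85.6 86.2
foot [ 396.4 -276.6   12. ] [ 470.  -281.4   12. ] [ 464.3 -369.    12. ] [ 430.35 -322.8    12.  ] -3.7 86.3 73.75635565834313 87.7852493303972
strip [ 425.7 -293.1  100. ] [ 438.6 -294.   100. ] [ 437.7 -313.9  100. ]
[ 6.02094274  2.76770315 57.2653822 ]
```

```bash
python3 -m crank '[[0.006,0.003,0.02,0,0,-0.072],[0,0,0.03,0,0,0],[0,0,0.03,0,0,0],[0,0,0.009,0,0,0],[0,0,0,0,0,0]]' 100; python3 -m crank '[[0,0,0,0,0,0],[0,0,0,0,0,0],[0,0,0,0,0,0],[0,0,0,0,0,0],[0,0,0,0,0,0]]' 0;python3 -m crank '[[0,0,0,0,0,0],[0,0,0,0,0,0],[0,0,0,0,0,0]]'
```

```text
time: 2.5
tool_pos: [430.2, -332.4, 121.4]
tcp_rot: [-3.141, -0.0, 1.503]
contact_force: [-0.1, 0.2, -0.6]
grip_width: 91.7
finger_force: 0.0
time: 3.12
tool_pos: [430.2, -332.3, 121.4]
tcp_rot: [3.141, 0.0, 1.504]
contact_force: [0.1, 0.4, 0.1]
grip_width: 46.5
finger_force: 0.0
time: 3.5
tool_pos: [430.1, -332.3, 121.3]
tcp_rot: [3.142, 0.0, 1.504]
contact_force: [-0.1, 0.2, -0.7]
grip_width: 16.2
finger_force: 0.0
```

The width went below 24 mm with no force, so I should look.

```bash
python3 -m crank '[[0,0,0,0,0,0],[0,0,0,0,0,0]]'; python3 - <<'E'
from h import *
c=cap('wrist','w2');s=cap('side','s2')
a=cv2.resize(c['color'][100:300,200:440],None,fx=1.66,fy=1.66);b=cv2.resize(s['color'][200:360,280:480],None,fx=2,fy=2)
H=max(a.shape[0],b.shape[0]);o=np.zeros((H,a.shape[1]+b.shape[1],3),np.uint8);o[:a.shape[0],:a.shape[1]]=a;o[:b.shape[0],a.shape[1]:]=b
cv2.imwrite('pics/c3.png',o)
E
```

```text
time: 3.75
tool_pos: [430.1, -332.3, 121.3]
tcp_rot: [3.142, 0.0, 1.504]
contact_force: [-0.5, -0.5, 0.5]
grip_width: 1.1
finger_force: 0.0
```

View pics/c3.png

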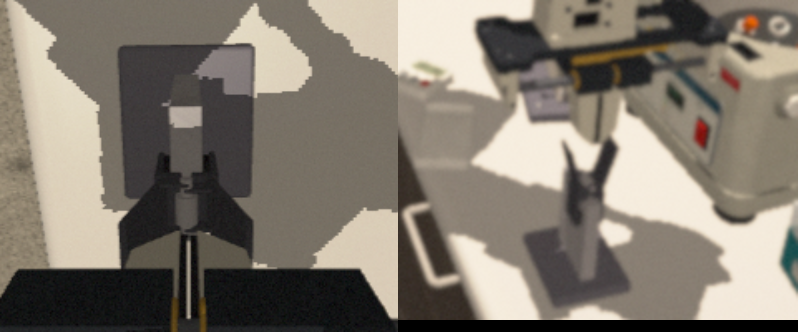

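```bash
python3 - <<'E'
from h import *
o=bot.get_obs();t=np.array(o['tool_pos']);print(t)
for f in('w2','s2'):
    print(f,'tcp',proj(f,t),'hand L/R',proj(f,[409,-331,153]),proj(f,[451,-334,153]),'pivot',proj(f,[430,-331,112]))
# triangulate handle tip tops: w2 crop->px
print(tri(('s2',280+(566-398)/2,200+145/2),('w1',291,197)), tri(('s2',280+(615-398)/2,200+140/2),('w1',343,193)))
print(tri(('s2',280+(595-398)/2,200+140/2),('w2',200+188/1.66,100+237/1.66)))
E
```

```text
[ 430.12863819 -332.32123232  121.32471871]
w2 tcp (313.4869751402327, 230.84187154226845) hand L/R (274.9689682024673, 254.0380949563681) (351.6063026585701, 254.34206808255217) pivot (313.1582592178701, 223.4467162911195)
s2 tcp (374.7325002643063, 286.0325313500797) hand L/R (364.3858957209919, 273.2619677968073) (387.50402426792283, 269.5066657918081) pivot (373.9583432107659, 289.79817074807255)
(array([ 408.9, -330.2,  154. ]), np.float64(0.6)) (array([ 451.8, -334. ,  151.7]), np.float64(2.2))
(array([ 433.4, -327.9,  151.5]), np.float64(6.6))
```

The reported TCP does not match the fingertips seen. I'll check where the open tips were in w1 and the shut tips in s2.

```bash
python3 - <<'E'
from h import *
W=np.load('pics/w1.npz')['W'];o=bot.get_obs();tc=np.array(bot.capture('wrist')['tool_from_camera'])
T=W@np.linalg.inv(tc)
for x in(-10,0,10):
  for z in(0,-15,-30,-45):
    print(x,z,[np.round(proj('w1',(T@[x,y,z,1])[:3])) .tolist() for y in(-46,46)])
for z in(120,135,150,155):print(z,np.round(proj('s2',[430,-332,z])),atz('s2',378,271,z))
im=cv2.imread('pics/s2.png');cv2.imwrite('pics/c4.png',cv2.resize(im[200:330,310:460],None,fx=4,fy=4,interpolation=cv2.INTER_CUBIC))
E
```

```text
-10 0 [[243.0, 245.0], [384.0, 245.0]]
-10 -15 [[238.0, 256.0], [389.0, 256.0]]
-10 -30 [[232.0, 269.0], [395.0, 269.0]]
-10 -45 [[225.0, 283.0], [402.0, 283.0]]
0 0 [[242.0, 231.0], [385.0, 231.0]]
0 -15 [[236.0, 241.0], [390.0, 241.0]]
0 -30 [[230.0, 253.0], [397.0, 253.0]]
0 -45 [[223.0, 266.0], [404.0, 266.0]]
10 0 [[241.0, 216.0], [386.0, 216.0]]
10 -15 [[235.0, 225.0], [392.0, 225.0]]
10 -30 [[229.0, 236.0], [398.0, 236.0]]
10 -45 [[222.0, 248.0], [405.0, 248.0]]
120 [375. 287.] [ 455.5 -293.5  120. ]
135 [375. 280.] [ 445.6 -311.3  135. ]
150 [376. 273.] [ 435.6 -329.1  150. ]
155 [376. 270.] [ 432.3 -335.   155. ]
```

View pics/c4.png

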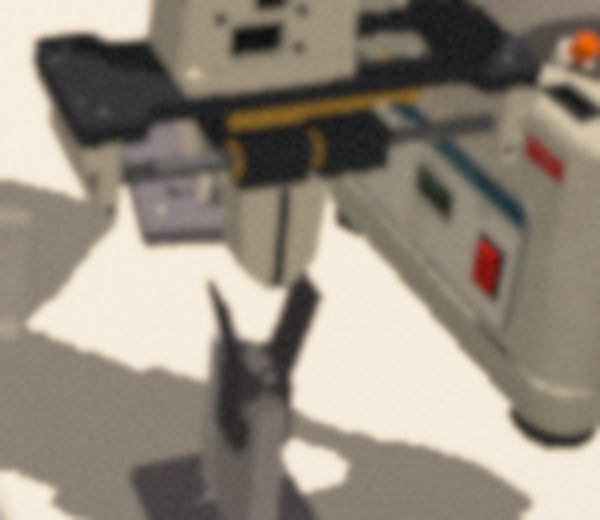

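The shut fingertips end right at the handle tops, at z≈150, so the real tips sit about 30 mm above the reported TCP. I'll raise, reopen and descend 31 mm deeper.

```bash
python3 -m crank '[[0,0,-0.03,0,0,0],[0,0,0,0,0,0],[0,0,0,0,0,0],[0,0,0,0,0,0],[0,0,0,0,0,0]]' 100; python3 -m crank '[[0,0,0,0,0,0],[0,0,0,0,0,0],[0,0,0,0,0,0]]'; python3 -m crank '[[0,-0.002,0.03,0,0,0],[0,0,0.021,0,0,0],[0,0,0.01,0,0,0],[0,0,0,0,0,0]]';  python3 -m crank '[[0,0,0,0,0,0],[0,0,0,0,0,0],[0,0,0,0,0,0],[0,0,0,0,0,0],[0,0,0,0,0,0]]' 0;python3 -m crank '[[0,0,0,0,0,0],[0,0,0,0,0,0],[0,0,0,0,0,0]]'
```

```text
time: 4.53
tool_pos: [429.9, -332.0, 150.7]
tcp_rot: [-3.141, -0.001, 1.504]
contact_force: [-0.4, 0.4, 0.8]
grip_width: 45.7
finger_force: 0.0
time: 4.9
tool_pos: [430.1, -332.3, 151.3]
tcp_rot: [-3.142, 0.0, 1.504]
contact_force: [-0.0, 0.5, 0.3]
grip_width: 75.8
finger_force: 0.0
time: 5.4
tool_pos: [428.0, -332.0, 90.0]
tcp_rot: [-3.141, -0.001, 1.504]
contact_force: [-0.0, -0.2, 0.2]
grip_width: 92.1
finger_force: 0.0
time: 6.02
tool_pos: [428.2, -332.2, 90.4]
tcp_rot: [3.141, 0.0, 1.504]
contact_force: [1.6, 0.1, 1.3]
grip_width: 46.7
finger_force: 1.1
time: 6.4
tool_pos: [430.0, -333.7, 92.9]
tcp_rot: [3.137, 0.004, 1.504]
contact_force: [0.9, 0.2, 13.3]
grip_width: 23.6
finger_force: 30.0
```

```bash
python3 -m crank '[[0,0,-0.02,0,0,0],[0,0,-0.03,0,0,0],[0,0,-0.03,0,0,0],[0,0,-0.03,0,0,0],[0,0,0,0,0,0]]'; python3 -m crank '[[0.045,0.017,0,0,0,0],[0.055,0.017,0,0,0,0],[0.055,0.017,0,0,0,0],[0.055,0.018,0,0,0,0],[0.055,0.018,0,0,0,0]]'; python3 -m crank '[[0,0,0,0,0,0.169],[0,0,0,0,0,0],[0,0,0,0,0,0]]'
python3 - <<'E'
from h import *
c=cap('wrist','w5');s=cap('side','s5')
a=c['color'][0:300,150:550];b=cv2.resize(s['color'][150:330,290:490],None,fx=2,fy=2)
o=np.zeros((360,800,3),np.uint8);o[:300,:400]=a;o[:,400:]=b
cv2.imwrite('pics/c5.png',o)
E
```

```text
time: 7.02
tool_pos: [429.0, -333.1, 202.4]
tcp_rot: [3.138, 0.003, 1.504]
contact_force: [-0.7, 0.8, -1.2]
grip_width: 23.3
finger_force: 30.0
time: 7.65
tool_pos: [532.4, -71.7, 198.7]
tcp_rot: [-3.139, -0.0, 1.504]
contact_force: [0.2, -0.2, -1.1]
grip_width: 23.3
finger_force: 30.0
time: 8.02
tool_pos: [532.2, -74.1, 199.5]
tcp_rot: [-3.14, 0.0, 1.337]
contact_force: [-0.2, 0.5, -1.0]
grip_width: 23.4
finger_force: 30.0
```

View pics/c5.png

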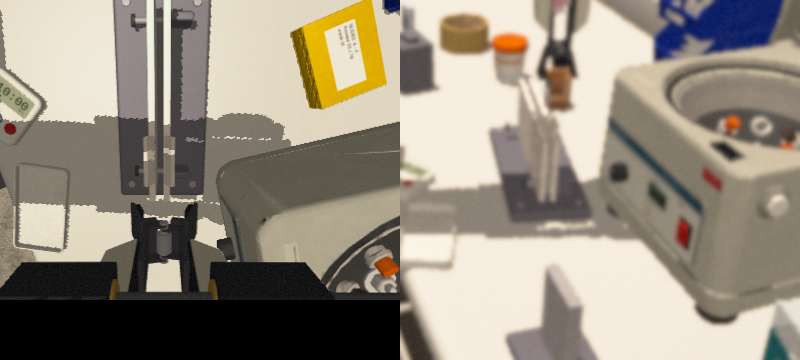

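The wrist view shows the lips at the near end, around image (305,150), so the mouth is at the −y end and the plain end is the far one. The plates run vertically in the image. The clamp is held wide open at about (315,230). I'll get the plate edges numerically from intensity rows.

```bash
python3 - <<'E'
from h import *
g=cv2.cvtColor(cv2.imread('pics/w5.png'),cv2.COLOR_BGR2GRAY)
for r in(10,40,70,100,125,145,160,175,188):print(r,g[r,285:335].tolist())
print('col',[int(x) for x in g[125:210,301]]);print('col321',[int(x) for x in g[125:210,319]]);print('col275',[int(x) for x in g[180:205,280]])
print('base',[(r,g[r,262:275].tolist(),g[r,348:362].tolist()) for r in(20,60)])
for u,v,z in[(271,193,16),(353,193,16)]:print(atz('w5',u,v,z))
E
```

```text
10 [141, 142, 140, 140, 142, 143, 143, 139, 142, 142, 134, 177, 237, 240, 239, 239, 240, 238, 209, 91, 88, 80, 69, 69, 67, 69, 70, 68, 151, 234, 240, 240, 240, 238, 237, 215, 86, 66, 65, 64, 60, 62, 62, 65, 67, 64, 62, 81, 110, 113]
40 [143, 144, 141, 138, 142, 141, 141, 139, 143, 139, 143, 162, 218, 239, 240, 240, 239, 238, 219, 109, 88, 83, 67, 68, 69, 66, 71, 68, 150, 233, 239, 238, 238, 237, 234, 200, 70, 66, 69, 64, 66, 67, 67, 68, 67, 65, 69, 91, 134, 136]
70 [140, 138, 141, 138, 138, 137, 139, 141, 137, 139, 135, 134, 178, 236, 239, 238, 238, 236, 225, 155, 91, 83, 68, 68, 71, 67, 68, 65, 150, 233, 238, 238, 237, 235, 233, 190, 67, 68, 66, 67, 69, 67, 66, 63, 64, 66, 91, 134, 132, 134]
100 [140, 140, 141, 137, 139, 136, 136, 138, 135, 136, 136, 138, 163, 216, 238, 238, 238, 236, 232, 202, 95, 85, 69, 65, 64, 67, 65, 65, 150, 233, 237, 235, 236, 235, 222, 141, 62, 65, 67, 66, 67, 64, 66, 71, 66, 63, 68, 95, 133, 130]
125 [65, 63, 67, 62, 69, 64, 62, 64, 62, 63, 67, 64, 73, 105, 135, 136, 134, 135, 134, 122, 89, 86, 69, 65, 64, 63, 65, 69, 97, 136, 136, 135, 136, 137, 141, 137, 
[... 1575 characters left out ...]
, 112, 112, 108, 110, 109, 110, 114, 111, 110, 113, 110, 112, 112, 111, 111, 107, 113, 109, 112, 109, 109, 113, 112, 110, 111, 113, 116, 119, 117, 118, 117, 119, 118, 115, 154, 150, 150, 150, 151, 151, 119, 117, 117, 118, 119, 122, 120, 119, 118]
col275 [61, 87, 94, 90, 93, 90, 95, 70, 61, 63, 63, 61, 61, 60, 61, 118, 118, 120, 120, 118, 119, 119, 106, 100, 100]
base [(20, [232, 197, 112, 111, 132, 142, 143, 143, 147, 142, 143, 144, 144], [134, 135, 133, 135, 133, 132, 134, 135, 132, 122, 102, 96, 143, 224]), (60, [233, 233, 224, 172, 99, 120, 134, 143, 143, 141, 142, 140, 137], [134, 134, 132, 134, 133, 135, 134, 126, 110, 89, 131, 225, 224, 226])]
[475.3 -91.6  16. ]
[ 571.1 -114.4   16. ]
```

```bash
python3 - <<'E'
from h import *
W=np.load('pics/w5.npz')['W'];t=np.array([532.2,-74.1,199.5])
psi=1.337;ty=np.array([np.sin(psi),-np.cos(psi),0]);tx=np.array([np.cos(psi),np.sin(psi),0])
def tl(n,u,v,z):
    p=atz('w5',u,v,z);d=p-t;print(n,p,'tool x %.1f y %.1f'%(d@tx,d@ty));return p
tl('lip far',313,136,112);tl('lip far',313,136,100);tl('lip near',313,186,112);tl('lip near100',313,186,100)
tl('base near',313,195,16);tl('base L',271,192,16);tl('base R',353,192,16)
for v in(10,100):
  tl('inner',313.0,v,100)
  tl('front outer',296.6 if v==10 else 297.7,v,100); tl('back outer',320,v,100)
tl('baseleft20',263.5,20,16);tl('baseR20',360,20,16);tl('plate near end',301,202,100)
print(bot.get_obs()['tool_pos'])
# clamp outline in image
g=cv2.cvtColor(cv2.imread('pics/w5.png'),cv2.COLOR_BGR2GRAY)
for r in(206,210,214,222,240):
    d=np.where(g[r,265:365]<50)[0]+265;print(r,d.min() if len(d) else 0,d.max() if len(d) else 0)
    print(g[r,275:352].tolist())
E
```

```text
lip far [543.1 -26.  112. ] tool x 49.3 y -0.5
lip far [542.7 -27.4 100. ] tool x 47.9 y -0.6
lip near [532.9 -68.7 112. ] tool x 5.4 y -0.6
lip near100 [532.1 -72.  100. ] tool x 2.0 y -0.6
base near [ 523.8 -105.7   16. ] tool x -32.7 y -0.9
base L [475.7 -90.4  16. ] tool x -28.9 y -51.2
base R [ 571.4 -113.2   16. ] tool x -29.0 y 47.2
inner [565.5  68.2 100. ] tool x 146.1 y -0.6
front outer [552.9  71.2 100. ] tool x 146.1 y -13.5
back outer [570.9  66.9 100. ] tool x 146.1 y 5.0
inner [549.8   2.2 100. ] tool x 78.3 y -0.6
front outer [537.1   5.2 100. ] tool x 78.3 y -13.6
back outer [555.6   0.8 100. ] tool x 78.3 y 5.4
baseleft20 [518.   88.5  16. ] tool x 154.9 y -51.5
baseR20 [614.2  65.5  16. ] tool x 154.8 y 47.4
plate near end [517.5 -84.6 100. ] tool x -13.6 y -11.9
[532.32888564 -74.34877024 199.92769188]
206 281 346
[119, 121, 120, 117, 117, 103, 29, 29, 31, 28, 31, 25, 18, 5, 16, 39, 86, 119, 118, 119, 118, 118, 118, 117, 118, 121, 118, 120, 119, 117, 120, 119, 120, 117, 117, 117, 118, 122, 118, 117, 120, 120, 117, 118, 122, 120, 120, 116, 117, 119, 121, 117, 120, 
[... 820 characters left out ...]
 29, 72, 117, 119, 120, 116]
222 282 345
[218, 219, 219, 220, 219, 199, 107, 28, 33, 33, 25, 33, 32, 30, 25, 39, 36, 41, 34, 31, 30, 30, 34, 24, 35, 36, 27, 38, 35, 33, 37, 33, 35, 29, 53, 78, 71, 75, 73, 75, 74, 76, 90, 153, 197, 105, 40, 37, 39, 41, 41, 42, 35, 42, 35, 32, 36, 38, 32, 35, 40, 38, 38, 30, 31, 30, 34, 30, 32, 27, 30, 72, 160, 217, 217, 216, 216]
240 287 339
[219, 218, 218, 217, 217, 201, 141, 99, 94, 94, 94, 80, 38, 29, 28, 35, 34, 32, 30, 32, 28, 25, 28, 32, 38, 36, 39, 42, 35, 34, 39, 57, 81, 81, 86, 88, 89, 90, 90, 94, 90, 89, 91, 86, 88, 79, 66, 35, 40, 37, 41, 39, 40, 35, 33, 32, 30, 36, 30, 33, 29, 31, 32, 25, 37, 64, 92, 95, 91, 107, 141, 168, 196, 217, 216, 218, 216]
```

The base and lips agree: in the tool frame the mouth is at x≈+27, the plain edge at x≈+127, and the closed midplane at y≈−2.1. The clamp is near y≈0. I'll move to stand y≈+43, offset −4 mm for the open plates, and descend.

```bash
python3 -m crank '[[0.04,-0.004,0,0,0,0],[0.045,0,0,0,0,0],[0.035,0,0.02,0,0,0],[0,0,0.02,0,0,0],[0,0,0,0,0,0]]'; python3 -m crank '[[0,0,0.02,0,0,0],[0,0,0.02,0,0,0],[0,0,0.013,0,0,0],[0,0,0.01,0,0,0],[0,0,0,0,0,0]]'
```

```text
time: 8.75
tool_pos: [555.8, 43.8, 158.9]
tcp_rot: [-3.138, 0.001, 1.336]
contact_force: [-0.7, 0.5, -0.1]
grip_width: 23.6
finger_force: 30.0
time: 9.38
tool_pos: [556.7, 43.8, 97.0]
tcp_rot: [-3.141, 0.0, 1.335]
contact_force: [-0.1, -0.2, 0.3]
grip_width: 23.8
finger_force: 30.0
```

```bash
python3 -m crank '[[0,0,0.003,0,0,0],[0,0,0,0,0,0]]'; python3 -m crank '[[0,0,0,0,0,0],[0,0,0,0,0,0],[0,0,0,0,0,0],[0,0,0,0,0,0],[0,0,0,0,0,0]]' 90; python3 -m crank '[[0,0,0,0,0,0],[0,0,0,0,0,0],[0,0,-0.03,0,0,0],[0,0,-0.04,0,0,0],[0,0,-0.04,0,0,0]]'
python3 - <<'E'
from h import *
c=cap('wrist','w6');s=cap('side','s6')
o=np.zeros((420,800,3),np.uint8);o[:,:400]=cv2.resize(c['color'][130:340,215:415],None,fx=2,fy=2);o[:,400:]=cv2.resize(s['color'][155:260,305:405],None,fx=4,fy=4,interpolation=cv2.INTER_CUBIC)
cv2.imwrite('pics/c6.png',o)
E
```

```text
time: 9.62
tool_pos: [557.0, 44.0, 94.6]
tcp_rot: [3.141, -0.0, 1.335]
contact_force: [-0.5, -0.3, 0.0]
grip_width: 24.0
finger_force: 30.0
time: 10.25
tool_pos: [557.0, 44.0, 94.5]
tcp_rot: [3.141, 0.0, 1.335]
contact_force: [-0.3, 1.2, -1.1]
grip_width: 69.1
finger_force: 0.0
time: 10.88
tool_pos: [556.7, 44.0, 205.4]
tcp_rot: [-3.141, 0.0, 1.335]
contact_force: [0.2, -0.1, 0.2]
grip_width: 82.7
finger_force: 0.0
```

View pics/c6.png

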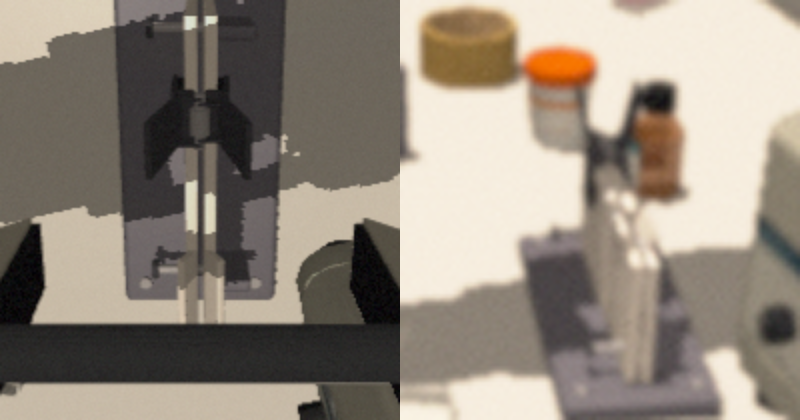

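The clamp sits upright over both plates, at composite (200,120), the gap is closed, and the fingers are clear. Next is the gauge.

```bash
python3 -m crank '[[0.035,-0.034,-0.015,0,0,0],[0.046,-0.043,0,0,0,0],[0.046,-0.043,0,0,0,0],[0.046,-0.042,0,0,0,0],[0,0,0,0,0,0]]' 75; python3 -m crank '[[0,0,0,0,0,0]]'
python3 - <<'E'
from h import *
c=cap('wrist','w7');g=c['color']
print(bot.get_obs()['tool_pos'],bot.get_obs()['joint_positions'].round(2),'pred block top',proj('w7',[450,287,80]),'tip139',proj('w7',[450,287,139]))
cv2.imwrite('pics/c7.png',cv2.resize(g[0:280,160:480],None,fx=2,fy=2,interpolation=cv2.INTER_CUBIC))
s=cap('side','s7')
E
```

```text
time: 11.6
tool_pos: [437.7, 252.4, 218.7]
tcp_rot: [-3.14, 0.0, 1.341]
contact_force: [0.2, -0.4, 0.2]
grip_width: 68.8
finger_force: 0.0
time: 11.72
tool_pos: [440.2, 249.0, 218.8]
tcp_rot: [-3.141, 0.001, 1.336]
contact_force: [0.5, -0.2, -0.3]
grip_width: 68.9
finger_force: 0.0
[440.65994478 248.41642547 218.82586461] [ 0.36  0.29  1.52 -0.    1.33  0.6 ] pred block top (314.0926318936634, 139.64205843212835) tip139 (314.23615449170353, 149.2742774355764)
```

View pics/c7.png

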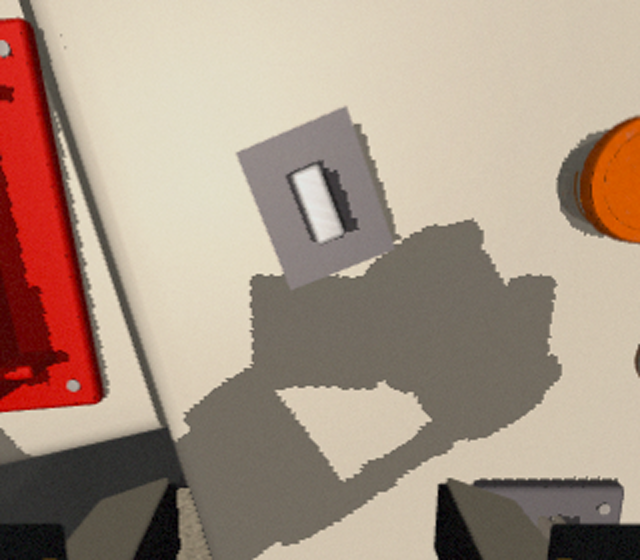

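The picture shows the block top with crop corners (238,153), (347,107), (395,243) and (290,288). The bright top of the grip is (290,175), (320,163), (344,233), (316,243). The red look-alike is at the left edge. The finger mid is at u≈314, so it is centred.

```bash
python3 - <<'E'
from h import *
f=lambda x,y,z:atz('w7',160+x/2,y/2,z)
g=cv2.imread('pics/w7.png');gr=cv2.cvtColor(g,cv2.COLOR_BGR2GRAY)
m=np.zeros_like(gr);m[75:128,295:340]=(gr[75:128,295:340]>165)*255
ct=max(cv2.findContours(m,0,2)[0],key=cv2.contourArea);rc=cv2.minAreaRect(ct);print(rc)
bx=cv2.boxPoints(rc);q=[atz('w7',u,v,139) for u,v in bx];print(q,[np.linalg.norm(q[i]-q[i-1]).round(1) for i in range(4)])
a=lambda d:np.degrees(np.arctan2(d[1],d[0])).round(1)
print([a(q[i]-q[i-1]) for i in range(4)])
c=np.mean(q,0);print('grip',c)
b=[f(*p,80) for p in((238,153),(347,107),(395,243),(290,288))];print('block',b,np.mean(b,0),[np.linalg.norm(b[i]-b[i-1]).round(1) for i in range(4)],a(b[1]-b[0]),a(b[2]-b[3]),a(b[0]-b[3]),a(b[1]-b[2]))
o=bot.get_obs();M=R.from_euler('xyz',o['tcp_rot']).as_matrix();print(o['tool_pos'],M.T@(np.append(c[:2],120)-o['tool_pos']))
E
```

```text
((318.4482727050781, 101.62067413330078), (36.767677307128906, 12.998673439025879), 68.19859313964844)
[array([454.8, 336.4, 139. ]), array([464.9, 337.7, 139. ]), array([469.6, 309.8, 139. ]), array([459.3, 308.4, 139. ])] [np.float64(28.4), np.float64(10.2), np.float64(28.3), np.float64(10.4)]
[np.float64(99.1), np.float64(7.3), np.float64(-80.4), np.float64(-172.3)]
grip [462.15  323.075 139.   ]
block [array([431.4, 352.5,  80. ]), array([486., 360.,  80.]), array([495.9, 294.3,  80. ]), array([440.1, 284.9,  80. ])] [463.35  322.925  80.   ] [np.float64(68.2), np.float64(55.1), np.float64(66.4), np.float64(56.6)] 7.8 9.6 97.3 98.6
[440.90872225 248.12055108 218.90317728] [77.91426856  3.01255558 98.85085247]
```

```bash
python3 -m crank '[[0,0,0,0,0,-0.185],[0,0,0,0,0,-0.185],[0,0,0,0,0,-0.01],[0.036,0.016,0,0,0,0],[0.035,0.016,0,0,0,0]]'; python3 -m crank '[[0,0,0,0,0,0],[0,0,0,0,0,0]]'; python3 - <<'E'
from h import *
o=bot.get_obs();M=R.from_euler('xyz',o['tcp_rot']).as_matrix();print(o['tool_pos'],o['tcp_rot'],M.T@(np.array([462.5,323,64])-o['tool_pos']))
E
```

```text
time: 12.45
tool_pos: [462.9, 324.0, 219.4]
tcp_rot: [3.141, 0.0, 1.708]
contact_force: [-0.5, 0.2, 0.9]
grip_width: 68.6
finger_force: 0.0
time: 12.7
tool_pos: [461.8, 323.1, 218.9]
tcp_rot: [-3.141, 0.001, 1.712]
contact_force: [-0.0, -0.5, -0.1]
grip_width: 68.4
finger_force: 0.0
[461.76580971 323.12753143 218.85427456] [-3.14065380e+00  8.87097453e-04  1.71215531e+00] [-9.23275541e-02  8.54284780e-01  1.54853684e+02]
```

```bash
python3 -m crank '[[0,0.001,0.04,0,0,0],[0,0,0.05,0,0,0],[0,0,0.04,0,0,0],[0,0,0.025,0,0,0],[0,0,0,0,0,0]]'; python3 -m crank '[[0,0,0,0,0,0],[0,0,0,0,0,0],[0,0,0,0,0,0],[0,0,0,0,0,0],[0,0,0,0,0,0]]' 0;python3 -m crank '[[0,0,0,0,0,0],[0,0,0,0,0,0],[0,0,0,0,0,0]]'
```

```text
time: 13.32
tool_pos: [461.6, 322.5, 62.9]
tcp_rot: [-3.138, 0.002, 1.712]
contact_force: [-0.1, -1.0, 0.0]
grip_width: 69.1
finger_force: 0.0
time: 13.95
tool_pos: [462.7, 324.4, 64.4]
tcp_rot: [3.141, 0.0, 1.715]
contact_force: [0.4, 0.2, -0.4]
grip_width: 23.6
finger_force: 0.0
time: 14.32
tool_pos: [462.6, 324.3, 64.2]
tcp_rot: [-3.141, 0.0, 1.715]
contact_force: [-0.7, -0.3, -0.5]
grip_width: 12.0
finger_force: 30.0
```

```bash
python3 -m crank '[[0,0,-0.03,0,0,0],[0,0,-0.05,0,0,0],[0,0,-0.05,0,0,0],[0,0,0,0,0,0]]'; python3 - <<'E'
from h import *
g=cv2.cvtColor(cv2.imread('pics/w6.png'),cv2.COLOR_BGR2GRAY)
for r in(138,210,225,235,243,255,265,275):print(r,g[r,300:330].tolist())
W=np.load('pics/w6.npz')['W']
psi=np.arctan2(W[1,1],W[0,1]);print(psi)
ty=np.array([np.sin(psi),-np.cos(psi)]);m0=np.array([536.5,-47.0])
for z in(100,):
  for u in(306.5,308,310,312,314,316,318,320,322):
    p=atz('w6',u,235,z);print(u,p,'stand x',((p[:2]-m0)@ty).round(2))
o=bot.get_obs();print(o['tool_pos'],o['tcp_rot'])
E
```

```text
time: 14.82
tool_pos: [464.8, 325.4, 198.5]
tcp_rot: [3.133, -0.003, 1.715]
contact_force: [0.4, 0.5, -0.5]
grip_width: 12.3
finger_force: 30.0
138 [56, 55, 50, 55, 60, 54, 106, 189, 221, 219, 218, 218, 205, 141, 54, 58, 82, 155, 220, 221, 219, 217, 214, 176, 47, 42, 46, 47, 43, 47]
210 [79, 116, 113, 116, 114, 118, 108, 99, 110, 112, 115, 112, 114, 104, 53, 57, 68, 94, 113, 115, 115, 118, 105, 70, 57, 54, 51, 54, 52, 56]
225 [54, 52, 52, 51, 56, 54, 54, 129, 213, 217, 215, 214, 213, 176, 58, 58, 71, 96, 114, 114, 114, 115, 105, 67, 49, 57, 54, 52, 54, 52]
235 [54, 55, 54, 57, 52, 54, 51, 127, 211, 216, 216, 214, 208, 171, 59, 55, 86, 160, 218, 213, 211, 212, 186, 76, 51, 52, 52, 51, 53, 52]
243 [107, 111, 108, 108, 106, 106, 109, 130, 184, 213, 213, 212, 207, 169, 50, 55, 88, 157, 217, 213, 214, 212, 185, 70, 54, 52, 54, 50, 53, 54]
255 [103, 107, 105, 92, 73, 105, 105, 107, 103, 94, 99, 98, 99, 92, 51, 55, 67, 88, 95, 96, 96, 103, 99, 52, 46, 46, 43, 49, 47, 49]
265 [150, 149, 151, 144, 116, 109, 109, 102, 96, 97, 100, 95, 95, 88, 72, 78, 86, 90, 97, 94, 94, 96, 96, 104, 114, 112, 101, 65, 41, 44]
275 [101, 102, 98, 131, 179, 196, 189, 160, 128, 130, 127, 129, 127, 115, 92, 102, 112, 140, 154, 154, 154, 153, 158, 173, 197, 183, 162, 88, 86, 88]
1.3348302899353988
306.5 [538.2  -3.2 100. ] stand x -8.59
308 [539.6  -3.5 100. ] stand x -7.16
310 [541.6  -4.  100. ] stand x -5.09
312 [543.5  -4.5 100. ] stand x -3.13
314 [545.4  -4.9 100. ] stand x -1.19
316 [547.4  -5.4 100. ] stand x 0.87
318 [549.3  -5.8 100. ] stand x 2.81
320 [551.2  -6.3 100. ] stand x 4.78
322 [553.2  -6.8 100. ] stand x 6.84
[464.76525028 325.38744708 198.50504616] [ 3.13344663e+00 -2.71872496e-03  1.71485948e+00]
```

```bash
python3 -m crank '[[0,0,0,0,0,0.185],[0,0,0,0,0,0.185],[0,0,0,0,0,0.008],[-0.03,0.014,0,0,0,0],[-0.045,0.021,0,0,0,0]]'; python3 -m crank '[[-0.055,0.025,0,0,0,0],[-0.055,0.026,0,0,0,0],[-0.055,0.025,0,0,0,0],[-0.055,0.025,0,0,0,0],[-0.03,0.014,0,0,0,0]]'; python3 -m crank '[[-0.017,0.008,0,0,0,0],[0,0,0,0,0,0],[0,0,0,0,0,0]]'; python3 - <<'E'
from h import *
o=bot.get_obs();M=R.from_euler('xyz',o['tcp_rot']).as_matrix();print(o['tool_pos'],o['tcp_rot'],M.T@(np.array([536.7,-46,194])-o['tool_pos']))
cap('wrist','w8');g=cv2.cvtColor(cv2.imread('pics/w8.png'),cv2.COLOR_BGR2GRAY)
for r in(100,130,160,190,200,210,220,230,240,250,260,270,280):print(r,g[r,290:340].tolist())
E
```

```text
time: 15.45
tool_pos: [478.9, 243.1, 193.2]
tcp_rot: [-3.14, 0.001, 1.344]
contact_force: [1.2, -0.6, -1.1]
grip_width: 11.8
finger_force: 30.0
time: 16.08
tool_pos: [533.1, -29.5, 193.5]
tcp_rot: [-3.14, 0.001, 1.339]
contact_force: [-0.1, 0.9, -0.5]
grip_width: 11.9
finger_force: 30.0
time: 16.45
tool_pos: [536.8, -43.6, 194.1]
tcp_rot: [-3.141, -0.0, 1.339]
contact_force: [-0.1, 0.3, -0.5]
grip_width: 11.9
finger_force: 30.0
[536.8343047  -43.64060426 194.12549215] [-3.14094574e+00 -4.51131003e-04  1.33882118e+00] [-2.32713051  0.41179876  0.12417595]
100 [36, 30, 36, 31, 37, 40, 34, 38, 43, 44, 49, 58, 77, 91, 87, 105, 151, 138, 90, 98, 103, 91, 107, 119, 128, 151, 114, 75, 91, 96, 107, 108, 110, 95, 52, 43, 40, 38, 39, 40, 42, 38, 41, 40, 39, 40, 39, 40, 39, 49]
130 [63, 66, 63, 65, 67, 62, 61, 66, 62, 68, 60, 62, 61, 63, 63, 142, 227, 237, 235, 235, 218, 129, 112, 68, 63, 67, 149, 230, 235, 235, 217, 177, 218, 127, 65, 66, 64, 65, 67, 69, 61, 65, 68, 63, 62, 66, 65, 66, 66, 64]
160 [62, 68, 61, 64, 64, 66, 61, 66, 63, 64, 64, 62, 62, 64, 59, 80, 117, 131, 176, 234, 213, 129, 11
[... 1607 characters left out ...]
, 62, 32, 12, 16, 27, 66, 91, 91, 91, 89, 94, 93, 90, 90, 92]
260 [93, 93, 89, 93, 92, 81, 39, 22, 15, 28, 59, 85, 87, 91, 90, 91, 91, 88, 93, 92, 89, 89, 87, 87, 89, 87, 87, 84, 84, 87, 89, 92, 90, 93, 88, 85, 75, 32, 14, 8, 28, 63, 90, 93, 92, 92, 92, 89, 92, 92]
270 [90, 89, 87, 93, 80, 28, 20, 14, 15, 48, 85, 86, 90, 90, 91, 89, 92, 93, 95, 93, 93, 94, 89, 90, 90, 86, 84, 87, 88, 90, 91, 91, 91, 93, 90, 89, 86, 70, 17, 21, 20, 31, 65, 90, 91, 92, 92, 87, 89, 90]
280 [91, 93, 89, 78, 24, 14, 19, 17, 20, 55, 95, 105, 107, 108, 114, 110, 109, 111, 108, 111, 113, 113, 115, 117, 113, 114, 113, 108, 110, 111, 115, 114, 111, 113, 108, 108, 98, 78, 23, 17, 16, 22, 25, 57, 90, 92, 91, 88, 86, 68]
```

Measured in the wrist picture, the gauge (u≈313.3) is within about 0.3 mm of the gap midplane (u≈313.6). I'll descend carefully.

```bash
python3 -m crank '[[-0.002,0,0.02,0,0,0],[0,0,0.015,0,0,0],[0,0,0.005,0,0,0],[0,0,0,0,0,0]]'; python3 -m crank '[[0,0,0.004,0,0,0],[0,0,0.004,0,0,0],[0,0,0,0,0,0]]'
```

```text
time: 17.0
tool_pos: [536.6, -46.6, 154.2]
tcp_rot: [-3.141, 0.0, 1.337]
contact_force: [0.5, -0.2, -0.7]
grip_width: 11.7
finger_force: 30.0
time: 17.38
tool_pos: [536.6, -47.0, 146.1]
tcp_rot: [-3.141, 0.0, 1.337]
contact_force: [-0.3, -0.2, -1.9]
grip_width: 11.9
finger_force: 30.0
```

```bash
python3 -m crank '[[0,0,0.003,0,0,0],[0,0,0,0,0,0]]'; python3 -m crank '[[0,0,0.003,0,0,0],[0,0,0,0,0,0]]'
```

```text
time: 17.62
tool_pos: [536.6, -47.0, 143.1]
tcp_rot: [-3.141, 0.0, 1.337]
contact_force: [0.1, 0.3, -1.2]
grip_width: 11.8
finger_force: 30.0
time: 17.88
tool_pos: [536.7, -47.0, 140.1]
tcp_rot: [-3.142, 0.0, 1.337]
contact_force: [0.0, -0.7, -0.7]
grip_width: 11.9
finger_force: 30.0
```

```bash
for i in 1; do python3 -m crank '[[0,0,0.002,0,0,0],[0,0,0,0,0,0]]'; python3 -m crank '[[0,0,0.002,0,0,0],[0,0,0,0,0,0]]'; python3 -m crank '[[0,0,0.001,0,0,0],[0,0,0,0,0,0]]'; done
```

```text
time: 18.12
tool_pos: [536.7, -47.0, 138.2]
tcp_rot: [3.141, 0.0, 1.337]
contact_force: [0.3, -0.2, -1.3]
grip_width: 11.8
finger_force: 30.0
time: 18.38
tool_pos: [536.7, -47.0, 136.2]
tcp_rot: [3.141, 0.0, 1.337]
contact_force: [0.8, -0.2, -0.8]
grip_width: 11.7
finger_force: 30.0
time: 18.62
tool_pos: [536.7, -47.0, 135.5]
tcp_rot: [3.141, 0.0, 1.337]
contact_force: [-0.8, 0.7, 2.1]
grip_width: 11.8
finger_force: 30.0
```

```bash
python3 -m crank '[[0,0,0.001,0,0,0],[0,0,0,0,0,0],[0,0,0,0,0,0]]'; python3 -m crank '[[0,0,0.001,0,0,0],[0,0,0,0,0,0],[0,0,0,0,0,0]]'
```

```text
time: 19.0
tool_pos: [536.7, -47.0, 134.5]
tcp_rot: [3.141, 0.0, 1.337]
contact_force: [-1.0, 0.3, 4.0]
grip_width: 11.5
finger_force: 30.0
time: 19.38
tool_pos: [536.7, -47.0, 133.5]
tcp_rot: [3.141, 0.0, 1.337]
contact_force: [-1.1, 0.8, 5.6]
grip_width: 11.7
finger_force: 30.0
```

```bash
python3 -m crank '[[0,0,0.001,0,0,0],[0,0,0,0,0,0],[0,0,0,0,0,0]]'; python3 -m crank '[[0,0,0.001,0,0,0],[0,0,0,0,0,0],[0,0,0,0,0,0]]'
```

```text
time: 19.75
tool_pos: [536.7, -47.0, 132.7]
tcp_rot: [3.141, 0.0, 1.337]
contact_force: [-1.4, 0.2, 5.5]
grip_width: 11.7
finger_force: 30.0
time: 20.12
tool_pos: [536.7, -47.0, 131.9]
tcp_rot: [3.141, 0.0, 1.337]
contact_force: [-0.8, 0.2, 8.0]
grip_width: 12.0
finger_force: 30.0
```

```bash
python3 -m crank '[[0,0,0.001,0,0,0],[0,0,0,0,0,0],[0,0,0,0,0,0],[0,0,0,0,0,0],[0,0,0,0,0,0]]'; python3 -m crank '[[0,0,0,0,0,0],[0,0,0,0,0,0],[0,0,0,0,0,0]]'; python3 - <<'E'
from h import *
cap('wrist','w9');g=cv2.cvtColor(cv2.imread('pics/w9.png'),cv2.COLOR_BGR2GRAY)
W=np.load('pics/w9.npz')['W']
for r in(60,80,95,110):print(r,g[r,290:340].tolist(),atz('w9',313,r,100))
E
```

```text
time: 20.75
tool_pos: [536.7, -47.0, 131.2]
tcp_rot: [3.141, 0.0, 1.337]
contact_force: [-2.8, 0.3, 10.4]
grip_width: 12.0
finger_force: 30.0
time: 21.12
tool_pos: [536.7, -47.0, 131.2]
tcp_rot: [3.141, 0.0, 1.337]
contact_force: [-2.7, 0.1, 10.2]
grip_width: 11.7
finger_force: 30.0
60 [34, 35, 33, 32, 29, 34, 34, 30, 53, 65, 53, 54, 50, 68, 85, 85, 86, 87, 107, 142, 121, 72, 72, 73, 69, 76, 76, 73, 73, 74, 73, 69, 72, 75, 72, 71, 74, 75, 70, 55, 46, 46, 44, 42, 42, 44, 43, 41, 45, 43] [560.5  54.  100. ]
80 [35, 35, 34, 36, 31, 35, 35, 33, 35, 63, 83, 85, 83, 84, 94, 116, 139, 154, 160, 167, 184, 198, 193, 172, 156, 153, 143, 130, 112, 82, 59, 86, 87, 86, 82, 75, 41, 43, 42, 38, 38, 43, 43, 39, 44, 41, 39, 42, 41, 39] [557.7  42.5 100. ]
95 [34, 33, 32, 33, 30, 47, 72, 72, 68, 69, 71, 72, 74, 71, 71, 73, 71, 71, 72, 72, 72, 74, 76, 92, 127, 121, 65, 56, 86, 83, 82, 83, 84, 82, 82, 75, 44, 41, 36, 43, 42, 42, 39, 42, 41, 43, 41, 41, 37, 41] [555.6  33.5 100. ]
110 [136, 135, 136, 134, 138, 137, 136, 135, 137, 137, 134, 171, 229, 241, 238, 237, 237, 238, 237, 232, 181, 79, 66, 63, 65, 116, 203, 239, 237, 237, 236, 237, 235, 233, 196, 67, 65, 66, 64, 67, 67, 66, 64, 64, 65, 69, 93, 128, 129, 130] [553.4  24.4 100. ]
```

The push is steady at about 11 N with little side load, so both plates are dragging. The gap is still about 3.5 mm and the clamp is still in place. I'll hand it in.

```bash
python3 -c "
from plant import bot
print(bot.close_job())"
```

```text
the job is handed in; nothing more can be done
None
```

I handed the job in at about 21 s: the clamp is clipped over both plates at the plain end and released, and the gauge is held upright in the mouth with a steady push of about 11 N; the judge gave no pass or fail result.

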